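# Square a carton up to the end stop of a roller conveyor and call for its label

## Task

Push the brown carton gently along the roller conveyor, without lifting or tipping it, until it stands square in the corner: its end flat against the yellow end stop and its long side flat against the black guide rail. Once it is in place, press the green button on the grey control box fully down and let go, to call for its label. Leave the small white carton, the tape roll and the scanner where they are.

Things in the scene. Friction and masses are not known exactly. Their poses are not given: they have to be found in the camera images.
- conveyor: Roller conveyor with red sides, fixed on the bench. Origin on the bench under mid-width of the bed; y runs along it, away from the end stop; x across it, from the open robot's side to the guide rail; z up. Steel rollers 30 mm thick, 50 mm apart, spin freely about x: tops at z = 110 mm, x -120 to +120 mm, y -300 to +520 mm. Red sides |x| = 123 to 149 mm, tops at z = 105 mm.
- end_stop (a point): Middle of the inner face of the yellow end stop, at (0, -270, 145) mm in the conveyor's frame, axes as the conveyor's. The stop is a plate across the whole bed, 8 mm thick, facing +y, from z = 115 to 175 mm.
- guide_rail (a point): Point on the inner face of the black guide rail, at (110, 110, 136) mm in the conveyor's frame, axes as the conveyor's. The rail runs along the whole far side of the bed, facing -x, from z = 116 to 156 mm; nothing of it reaches past x = 150 mm.
- carton: Brown taped carton on the rollers: 140 mm along its x, 180 mm along its y, 80 mm high, 0.35 to 0.7 kg; origin at the centre of its underside. Starts turned up to 0.3 rad from the conveyor's axes. Home in the corner: origin at x = 40, y = -180 mm of the conveyor's frame, axes parallel. It rolls easily along y (under 2 N) and soon stops when let go; along x it slides (1.5 to 5 N).
- white_carton: Small white carton waiting on the rollers further up the line: 70 mm (its x) by 110 mm (its y) by 65 mm high, origin at the centre of its underside. At least 90 mm are free between the brown carton and it. Not to be moved.
- control_box: Grey control box bolted to the bench between robot and conveyor, on the left or on the right: 76 x 76 mm, 54 mm high, origin at the centre of its underside on the bench. The green button stands on its top.
- button (a joint): Travel of the green push button: 0 m up, 0.006 m fully down, straight down. The spring takes 1.5 N to start and 5 N to push it fully down; it springs back up when let go.
- button_top (a point): Middle of the top face of the green button, 36 mm across, 72 mm above the bench; the black collar around it is 52 mm across and 6 mm lower.
- tape_roll: Roll of tan packing tape lying flat on the bench: 110 mm outside, 76 mm hole, 48 mm high; origin at the centre of its underside. Not to be moved.
- scanner: Pistol-shaped hand scanner, black with orange nose and grey grip, lying on its side on the bench between robot and conveyor. Origin on its underside, under the head; the head reaches x -25 to +85 mm and y -33 to +33 mm, 46 mm high; the grip reaches to y = -138 mm, 34 mm high. Not to be moved.
Not all that is in view belongs to the job. What is shaped like the control_box but pink is not meant.

How it is judged:
By the outcome, as a careful person would: the job done as asked, in the order asked, and still so for the second after the job is handed in, with the robot touching nothing.
It also fails if it takes over 54 s, if anything falls off the work surface, if the arm or the gripper's body presses on something with over 40 N, if the wrist force passes 120 N, or if a joint passes its speed limit or range.

## Robot

A 6-joint arm with a two-finger parallel gripper is mounted at the origin on the work surface. World frame = base frame: x ahead of the robot, y to its left, z up, the work surface at z = 0. Lengths are in mm, angles in degrees, forces in N, time in s.
With the tool pointing down it reaches from about 375 to 750 mm from the base axis. Payload 9 kg.
Tool frame: the origin (TCP) lies on the centre line of the jaws, within the pads' length; the fingertips stand ctrl.nose_length ahead of it and the grasp point (between the pads) lies 3 mm ahead of it (ctrl.nose_length is the distance from the TCP to the fingertips, in mm); z points along the fingers, x is the direction in which the jaws open and shut, and the axes are right-handed (so a half turn about z gives the same grasp; the last joint's range is limited). The gripper opens to 85 mm and grips with 20 to 120 N. Pads are 22 mm wide; open, the fingers measure 114 mm over their backs; the gripper's body (76 mm by 85 mm) begins 54 mm behind the grasp point. The pads swing forward as they close: fully open they stand 13 mm farther back than shut.
Start: joints at [53.188, 5.964, 5.575, 89.605, 0, 77.527], TCP at [247.29, 546.701, 253.331] pointing down, gripper open.
Joint ranges: [-171.21, 171.21], [-48.23, 106.86], [-62.78, 66.21], [-105.2, 120.99], [-86.42, 89.51], [-180, 180]. Speed limits (degrees/s): [127.2, 127.2, 147.25, 180, 180, 180].

## Interface

Orientations are given as [roll, pitch, yaw] about the fixed x, y, z axes, in that order (R = Rz(yaw) Ry(pitch) Rx(roll)).
In Python, from workcell import ctrl gives the robot as it stands.
- The arm moves only by the tool play_rows, never from a script. Its argument "series" is text: rows parted by semicolons, each of 5 numbers parted by spaces: the shift along the tool's x, y, z in mm, then the turn about the tool's z in units of 8 degrees (1.0 is 8 degrees), then the closure in counts, from 0 (fully open) to 255 (shut). A call has 1 to 8 rows; each row shifts and turns the commanded pose from where the row before left it, along the tool's axes as they then stand; what a row does not reach is not made up. A row lasts 1/8 s, in which the tool goes at most 62.5 mm and 10.7 degrees, less where a joint would pass 70% of its speed; a pose out of reach is approached as far as the arm can. A call is refused whole if a number of a shift passes 62.5 or a number of a turn 1, either way. A call with a gripper value outside its range is refused whole. The fingers move at their own pace and stop on an object; "squeeze" is the grip in N (left out, the last holds). Time passes only in rows, so rows that do not move let the fingers close. It gives the time, the measured TCP pose, the force and the opening at its end, in the units of the state.
- ctrl.observe(): the state, without advancing time (a new reading comes with each control period).
- ctrl.get_image(name): name is "side" or "top"; returns the picture (384x512x3 uint8, red, green, blue); there is no depth.
- ctrl.get_calibration(name): a dict with "fov_y" (degrees; the focal length in pixels is half the picture's height over the tangent of half this angle, whatever the lens; pixels are square), "cx", "cy" (the principal point, pixels), "R" (3x3) and "t" (3): a world point X has camera coordinates R X + t. Camera axes: x right, y down, z forward; pixel columns grow to the right and rows downward; lengths in mm; the calibration is good to about 2 mm. A picture is of the moment at which its call begins. get_calibration takes no time and is no camera call.
- ctrl.job_done(): hands the job in, once; it reports no verdict.
The state is a dict: "time_s": time; "joint_positions": joint angles; "joint_velocities": joint speeds; "tau": joint torques, N m; "eef_pos": TCP position; "eef_rot": TCP orientation; "force": force on the tool from outside, world axes, zero at the start; "torque": the same for the moment, N m; "width": finger opening in mm.
Only numpy, scipy, OpenCV 4.12 (cv2) and the standard library are available. Lean on these libraries where they do the work, as an engineer would, in place of code of your own. Each camera call takes 0.05 s, during which the arm holds its last target.

## Working session

There is one attempt and no reset: what is moved stays moved. The work goes in short steps, Python scripts to look and compute and a tool call to move; the robot and the scene stay as the last step left them, time stands still between calls to the robot, and variables do not carry over. Pictures are saved under pics/ and viewed, and the job is handed in when it is done.

Besides the shell and the picture viewer there is one more tool, called after "Call:" as name(argument=value, ...) on one line, values as JSON. play_rows: Moves the arm, as the interface text tells. Its arguments: {"type":"object","properties":{"series":{"type":"string"},"squeeze":{"type":"number"}},"required":["series"]}

```bash
ls; mkdir -p pics; python3 - <<'E'
from workcell import ctrl
import cv2
s=ctrl.observe();print(s['time_s'],s['eef_pos'],s['eef_rot'],s['width'],ctrl.nose_length)
for n in('side','top'):
    im=ctrl.get_image(n);cv2.imwrite(f'pics/{n}0.png',cv2.cvtColor(im,cv2.COLOR_RGB2BGR));print(ctrl.get_calibration(n))
E
```

```text
pics
0.0 [247.06872013 546.41286996 252.49862655] [-1.79983177e+02  7.76104764e-02  6.56616658e+01] 85.68722869279223 22.0
{'fov_y': 50.40914500370916, 'cx': 251.76293607306778, 'cy': 194.50559563759347, 'R': array([[ 0.87945572, -0.4755985 ,  0.01907103],
       [-0.31097483, -0.60445112, -0.7334395 ],
       [ 0.36035023,  0.63909695, -0.67948716]]), 't': array([-361.92789352,  252.93920616, 1126.30498769])}
{'fov_y': 50.53456512003625, 'cx': 252.5737926622567, 'cy': 196.8991682596583, 'R': array([[-5.80776915e-04, -9.99875477e-01, -1.57700334e-02],
       [-9.98567963e-01,  1.42348706e-03, -5.34789344e-02],
       [ 5.34947234e-02,  1.57163908e-02, -9.98444445e-01]]), 't': array([  68.45018071,  458.33087052, 1179.98056834])}
```

View pics/side0.png

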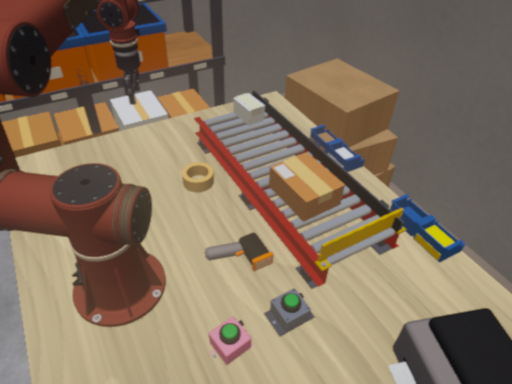

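View pics/top0.png

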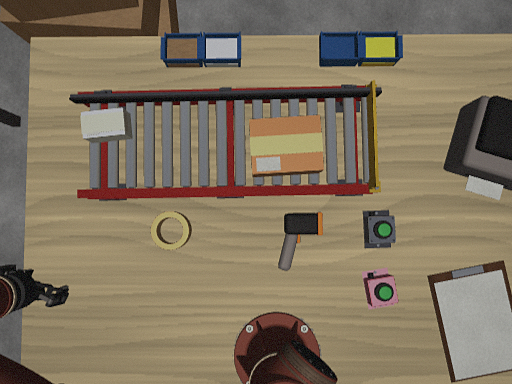

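The side view shows the brown carton near (307,185), the yellow stop near (362,232), the grey box with its button at (291,301) and the pink decoy at (230,333). In the top view the carton is at (287,145), the stop at column 375, the grey box's button at (384,230), the pink one's at (384,292), the scanner at (303,225), the tape at (171,230) and the white carton at (105,124). Next is an enlarged crop and measurements.

```bash
cat > h.py <<'E'
import numpy as np,cv2
from workcell import ctrl
def cal(n):
    c=ctrl.get_calibration(n);f=192/np.tan(np.radians(c['fov_y']/2));return c,f
def cast(n,uv,z):
    c,f=cal(n);R=np.array(c['R']);t=np.array(c['t'])
    d=R.T@np.array([(uv[0]-c['cx'])/f,(uv[1]-c['cy'])/f,1]);o=-R.T@t
    return o+d*(z-o[2])/d[2]
def proj(n,X):
    c,f=cal(n);p=np.array(c['R'])@X+c['t'];return p[:2]/p[2]*f+[c['cx'],c['cy']]
E
python3 - <<'E'
import cv2,numpy as np
t=cv2.imread('pics/top0.png');s=cv2.imread('pics/side0.png')
cv2.imwrite('pics/tc.png',cv2.resize(t[75:255,225:405],None,fx=3.3,fy=3.3,interpolation=cv2.INTER_CUBIC))
cv2.imwrite('pics/sc.png',cv2.resize(s[145:355,200:420],None,fx=2.7,fy=2.7,interpolation=cv2.INTER_CUBIC))
from h import *
hs=cv2.cvtColor(t,cv2.COLOR_BGR2HSV);hs2=cv2.cvtColor(s,cv2.COLOR_BGR2HSV)
def comps(h,lo,hi,mn=60):
    m=cv2.inRange(h,np.array(lo),np.array(hi));n,l,st,ce=cv2.connectedComponentsWithStats(m)
    return [(st[i].tolist(),ce[i].round(1).tolist(),cv2.minAreaRect(np.argwhere(l==i)[:,::-1].astype(np.float32))) for i in range(1,n) if st[i][4]>=mn]
for nm,h in(('top',hs),('side',hs2)):
    print(nm,'green')
    for c in comps(h,(45,90,40),(80,255,255)):print(c,cast(nm,c[1],72).round(1))
    print('yellow')
    for c in comps(h,(20,170,90),(32,255,255)):print(c)
    print('red')
    for c in comps(h,(0,180,60),(6,255,255),200):print(c)
    print('carton')
    for c in comps(h,(7,90,120),(20,200,255),300):print(c)
E
```

```text
top green
([378, 223, 13, 14, 145], [384.0, 229.3], ((384.0, 229.5), (13.0, 12.0), 90.0)) [ 365.1 -295.8   72. ]
([379, 286, 13, 14, 148], [385.0, 292.4], ((385.0, 292.5), (13.0, 12.0), 90.0)) [ 192.9 -295.4   72. ]
yellow
([372, 81, 8, 106, 310], [375.0, 133.4], ((375.4382019042969, 133.50192260742188), (105.16621398925781, 4.121740341186523), 88.22853088378906))
red
([78, 101, 291, 98, 2525], [215.5, 181.0], ((222.150146484375, 148.5070037841797), (94.80103302001953, 290.1819763183594), 88.85424041748047))
carton
([36, 0, 107, 28, 1083], [107.3, 18.1], ((89.0, 13.5), (27.0, 106.0), 90.0))
([158, 0, 13, 37, 305], [163.9, 19.8], ((164.0, 18.0), (36.0, 12.0), 90.0))
([167, 39, 30, 19, 464], [182.2, 48.3], ((181.5, 48.0), (18.0, 29.0), 90.0))
([249, 114, 73, 23, 1280], [284.8, 125.4], ((284.7740478515625, 125.27127838134766), (18.481237411499023, 71.74714660644531), 86.53176879882812))
([251, 151, 73, 24, 1001], [293.7, 162.2], ((287.1576232910156, 162.5214080810547), (18.775863647460938, 71.98454284667969), 86.42366790771484))
side green
([284, 294, 15, 14, 170], [290.9, 300.4], ((291
[... 1435 characters left out ...]
900879, 17.45038414001465), 74.47589111328125))
([2, 106, 117, 45, 2361], [48.1, 128.5], ((60.040016174316406, 127.2800064086914), (35.9210205078125, 113.98561096191406), 81.8698959350586))
([350, 129, 47, 22, 415], [374.3, 139.7], ((372.1509704589844, 139.02830505371094), (12.225088119506836, 46.97731018066406), 74.05460357666016))
([271, 152, 74, 51, 1319], [310.7, 179.0], ((306.99169921875, 176.02647399902344), (65.7136001586914, 40.137638092041016), 43.99491500854492))
([182, 162, 32, 31, 663], [197.8, 176.8], ((197.5, 177.0), (30.0, 31.0), 90.0))
([73, 253, 93, 72, 1130], [121.4, 299.2], ((121.84259033203125, 293.874267578125), (53.35410690307617, 96.05714416503906), 65.96570587158203))
```

View pics/tc.png

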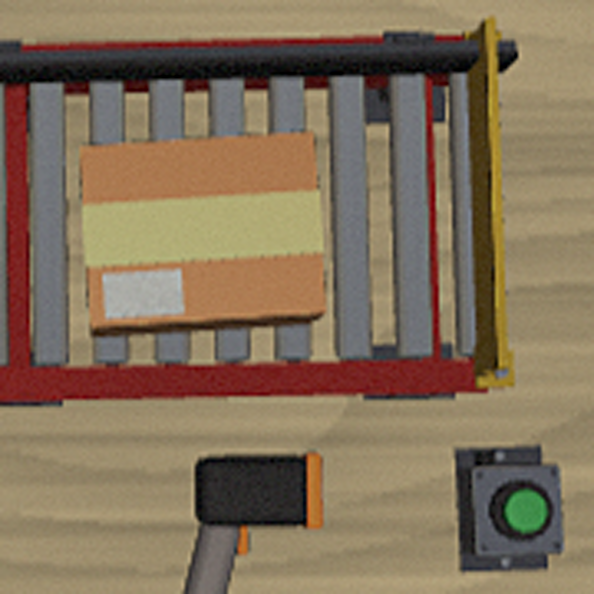

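View pics/sc.png

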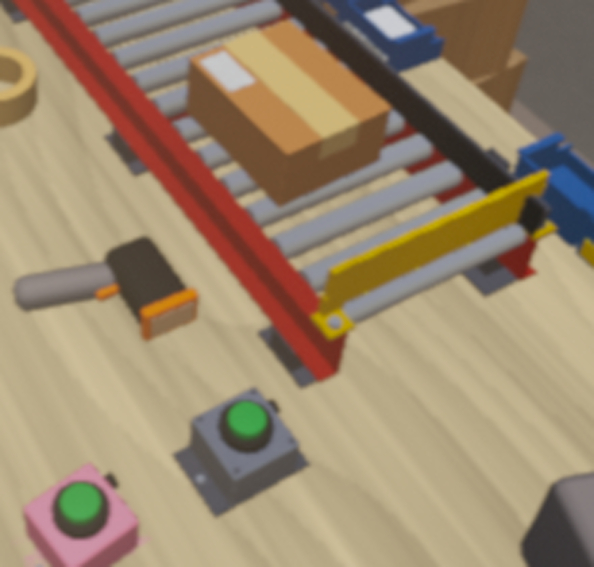

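Two boxes are candidates: grey with its button at top (384,230), and pink at (385,292). The grey one is meant, and the crop confirms its grey body and green button. Its button comes out at about (364,-295) from both views. Next: the conveyor and carton poses.

```bash
python3 - <<'E'
from h import *
t=cv2.imread('pics/top0.png');h=cv2.cvtColor(t,cv2.COLOR_BGR2HSV)
q=lambda u,v:(225+u/3.3-.35,75+v/3.3-.35)
C=[cast('top',q(*p),190)[:2] for p in((80,146),(316,134),(324,315),(91,325))]
print('carton',np.round(C,1)); C=np.array(C)
print('sizes',np.linalg.norm(C-np.roll(C,-1,0),axis=1).round(1),'ctr',C.mean(0).round(1))
# +y axis of carton is world +y-ish: TR->TL, BR->BL
for a,b in((1,0),(2,3)):
    d=C[a and b]*0+C[b]-C[a];print('yaw',np.degrees(np.arctan2(-d[0],d[1])))
for a,b in((3,0),(2,1)):
    d=C[b]-C[a];print('yaw',np.degrees(np.arctan2(d[1],d[0])))
# yellow bright strip: top z=175
m=cv2.inRange(h,np.array((20,170,90)),np.array((32,255,255)))
m[:,400:]=0
for r in range(84,186,12):
    c=np.where(m[r])[0]
    if len(c):print('stop',r,c.min(),c.max(),cast('top',(c.min(),r),175)[:2].round(1),cast('top',(c.max()+0,r),175)[:2].round(1))
# near red side top edges z=105
mr=cv2.inRange(h,np.array((0,150,50)),np.array((8,255,255)))|cv2.inRange(h,np.array((172,150,50)),np.array((180,255,255)))
pi=[];po=[]
for u in range(120,365,12):
    r=np.where(mr[182:205,u])[0]+182
    a=cast('top',(u,r.min()-.5),105)[:2];b=cast('top',(u,r.max()+.5),105)[:2];po.append(b);pi.append(a)
for nm,P in(('inner',pi),('outer',po)):
    P=np.array(P);k=np.polyfit(P[:,1],P[:,0],1);print(nm,k,'yaw',-np.degrees(np.arctan(k[0])),np.abs(np.polyval(k,P[:,1])-P[:,0]).max())
# rail dark
g=t.max(2)
for u in range(100,366,30):
    r=np.where(g[80:112,u]<60)[0]+80
    print('rail',u,r.min(),r.max(),cast('top',(u,r.max()+.5),156)[:2].round(1),cast('top',(u,r.max()+.5),116)[:2].round(1),cast('top',(u,r.min()-.5),156)[:2].round(1))
for nm,p in(('white',(88,0)),):pass
E
```

```text
carton [[ 646.    74.4]
 [ 654.4 -105.6]
 [ 515.7 -110.4]
 [ 508.5   66. ]]
sizes [180.2 138.8 176.5 137.7] ctr [581.1 -18.9]
yaw 2.6877835890320685
yaw 2.3338370340324484
yaw 3.4700008119754635
yaw 1.9511792355007314
stop 84 372 374 [ 738.6 -240.4] [ 738.6 -245.5]
stop 96 373 375 [ 707.4 -242.4] [ 707.4 -247.5]
stop 108 373 375 [ 676.4 -241.9] [ 676.3 -247. ]
stop 120 373 375 [ 645.4 -241.4] [ 645.4 -246.5]
stop 132 374 376 [ 614.5 -243.4] [ 614.5 -248.5]
stop 144 374 376 [ 583.8 -242.9] [ 583.7 -248. ]
stop 156 375 377 [ 553.1 -245. ] [ 553.1 -250. ]
stop 168 375 377 [ 522.5 -244.4] [ 522.5 -249.5]
stop 180 376 377 [ 492.  -246.5] [ 492. -249.]
inner [-1.81116133e-02  4.85497630e+02] yaw 1.0376055563219273 12.31285809242587
outer [-1.84584666e-02  4.58770529e+02] yaw 1.0574721453899385 2.3238569691715725
rail 100 92 102 [699.7 466.6] [711.4 482.5] [729.1 467.2]
rail 130 96 102 [699.3 387.4] [711.  400.3] [718.  387.7]
rail 160 95 101 [701.6 308.4] [713.3 318.2] [720.2 308.6]
rail 190 94 100 [703.8 229.5] [715.6 236.4] [722.4 229.7]
rail 220 90 99 [706.1 150.8] [718.  154.7] [732.6 150.9]
rail 250 93 102 [697.7  72.3] [709.3  73.2] [724.2  72.3]
rail 280 92 98 [707.9  -6. ] [719.8  -8.1] [726.4  -6.1]
rail 310 91 97 [710.1 -84.2] [722.2 -89.3] [728.7 -84.4]
rail 340 90 111 [ 672.8 -161.7] [ 683.4 -169.8] [ 730.9 -162.4]
```

Call:
play_rows(series="0 0 0 -0.8 0;0 0 0 -0.8 0;0 0 0 -0.8 0;0 0 0 -0.8 0;-50 20 0 0 0;-50 20 0 0 0;-50 20 0 0 0;-50 20 0 0 0")

```text
time_s: 1.1
eef_pos: [331.9, 346.9, 253.0]
eef_rot: [-180.0, 0.0, 91.3]
force: [0.4, 0.4, 0.2]
width: 85.5
```

Call:
play_rows(series="-50 20 0 0 0;-50 20 0 0 0;-50 20 0 0 0;-50 20 0 0 0;-50 20 0 0 0;-50 20 0 0 0;-50 0 0 0 0;0 0 0 0 0")

```text
time_s: 2.1
eef_pos: [459.3, -1.6, 252.7]
eef_rot: [-179.9, 0.0, 91.0]
force: [-0.7, 0.7, 0.1]
width: 85.1
```

Call:
play_rows(series="-17 8 20 0 0;0 0 25 0 0;0 0 25 0 0;0 0 20 0 0;0 0 12 0 0;0 0 0 0 0")

```text
time_s: 2.85
eef_pos: [467.4, -15.2, 150.7]
eef_rot: [-179.9, -0.0, 91.3]
force: [-0.7, -0.3, 0.2]
width: 85.4
```

```bash
cat > snap.py <<'E'
import sys;from h import *
a=sys.argv[1]
T=cv2.cvtColor(ctrl.get_image('top'),cv2.COLOR_RGB2BGR);S=cv2.cvtColor(ctrl.get_image('side'),cv2.COLOR_RGB2BGR)
cv2.imwrite(f'pics/t{a}r.png',T)
A=cv2.resize(T[70:260,225:415],(400,400),interpolation=cv2.INTER_CUBIC);B=cv2.resize(S[140:330,210:400],(400,400),interpolation=cv2.INTER_CUBIC)
cv2.imwrite(f'pics/{a}.png',np.hstack([A,B]))
s=ctrl.observe();print(s['time_s'],s['eef_pos'].round(1),s['force'].round(2))
E
python3 snap.py a1
```

```text
2.95 [468.1 -15.6 152. ] [-0.48 -0.13  1.37]
```

View pics/a1.png

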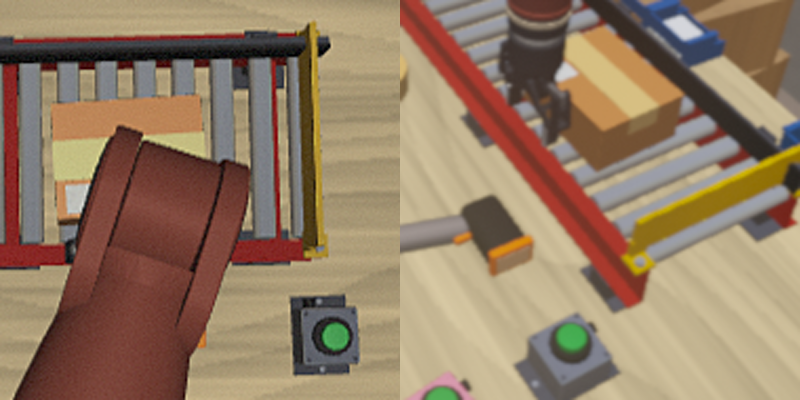

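The left crop shows the forearm over the carton's near edge. The right crop shows the open fingers low beside the carton's near side, clear of the red side. Now a slow push towards the rail.

Call:
play_rows(series="-2 6 0 0 0;-1 6 0 0 0;0 6 0 0 0;0 6 0 0 0;0 6 0 0 0;0 6 0 0 0;0 6 0 0 0;0 6 0 0 0")

```text
time_s: 3.95
eef_pos: [516.0, -17.5, 151.1]
eef_rot: [-180.0, -0.0, 91.3]
force: [-3.3, 0.2, -0.6]
width: 85.8
```

Call:
play_rows(series="0 6 0 0 0;0 6 0 0 0;0 6 0 0 0;0 6 0 0 0;0 5 0 0 0;0 4 0 0 0;0 3 0 0 0;0 0 0 0 0")

```text
time_s: 4.95
eef_pos: [552.2, -16.8, 151.5]
eef_rot: [179.9, 0.0, 91.3]
force: [-0.2, 1.3, -0.2]
width: 85.2
```

```bash
python3 snap.py a2
```

```text
5.05 [552.2 -16.8 151.6] [ 0.84 -0.3  -0.55]
```

View pics/a2.png

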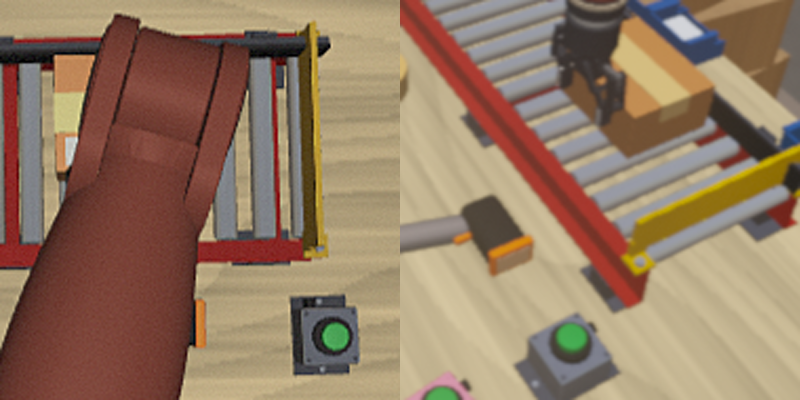

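The carton has moved close to the rail and is flat against the fingers. I'll go on in small steps and watch the force.

Call:
play_rows(series="0 3 0 0 0;0 3 0 0 0;0 3 0 0 0")

```text
time_s: 5.42
eef_pos: [560.8, -16.5, 151.3]
eef_rot: [-180.0, -0.0, 91.3]
force: [-4.6, 0.4, 2.2]
width: 85.6
```

Call:
play_rows(series="0 2 0 0 0;0 2 0 0 0")

```text
time_s: 5.68
eef_pos: [564.3, -16.3, 151.2]
eef_rot: [-179.9, -0.0, 91.3]
force: [-12.7, 2.5, 3.7]
width: 85.3
```

Call:
play_rows(series="0 1 0 0 0;0 1 0 0 0")

```text
time_s: 5.92
eef_pos: [564.3, -16.0, 151.0]
eef_rot: [-179.7, -0.0, 91.2]
force: [-23.4, 2.3, 10.9]
width: 85.2
```

The force rose to 23 N at x = 564, so the carton is against the rail. Now back off, rise, and go round to its +y end.

Call:
play_rows(series="0 -6 0 0 0;0 -12 0 0 0;0 -12 0 0 0;0 0 -30 0 0;0 0 -40 0 0;0 0 -35 0 0;30 30 0 0 0;30 30 0 0 0")

```text
time_s: 6.92
eef_pos: [596.1, 44.6, 257.5]
eef_rot: [179.9, 0.0, 91.2]
force: [1.2, -0.8, 0.2]
width: 85.6
```

Call:
play_rows(series="30 30 0 0 0;30 20 0 0 0;14 0 0 0 0;0 0 0 1 0;0 0 0 1 0;0 0 0 1 0;0 0 0 1 0;0 0 0 1 0")

```text
time_s: 7.92
eef_pos: [643.1, 118.8, 256.8]
eef_rot: [180.0, -0.0, 51.0]
force: [-0.8, -0.6, -0.9]
width: 85.5
```

Call:
play_rows(series="0 0 0 1 0;0 0 0 1 0;0 0 0 1 0;0 0 0 1 0;0 0 0 1 0;0 0 0 1 0;0 0 0 0.2 0;0 0 0 0 0")

```text
time_s: 8.93
eef_pos: [643.5, 119.1, 256.6]
eef_rot: [-180.0, -0.0, 1.8]
force: [0.8, -0.2, 0.3]
width: 85.4
```

```bash
python3 snap.py a3
```

```text
9.025 [643.6 119.2 256.5] [ 0.19 -0.13 -0.39]
```

View pics/a3.png

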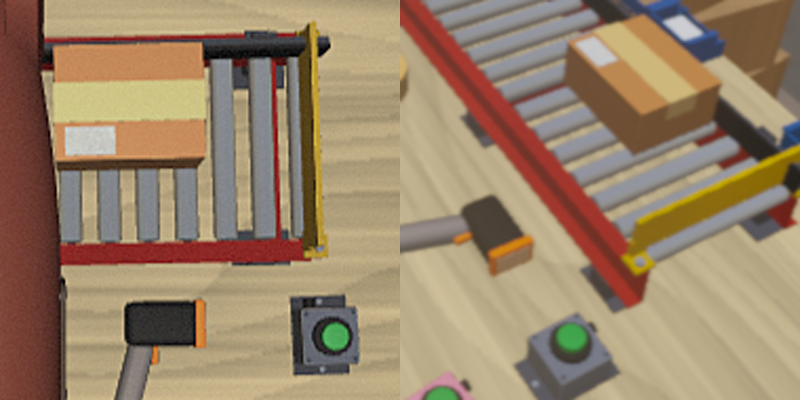

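The carton now lies parallel to the rail. Its +y end is at crop column 54, about y = 70. Now descend behind it and push towards the stop.

Call:
play_rows(series="-3 0 25 0.1 0;0 0 30 0 0;0 0 30 0 0;0 0 20 0 0;0 0 0 0 0;0 5 0 0 0;0 8 0 0 0;0 8 0 0 0")

```text
time_s: 10.02
eef_pos: [641.6, 97.5, 152.3]
eef_rot: [180.0, -0.1, 0.9]
force: [-0.8, -0.2, 0.3]
width: 85.3
```

Call:
play_rows(series="0 6 0 0 0;0 6 0 0 0;0 6 0 0 0;0 8 0 0 0;0 8 0 0 0;0 8 0 0 0;0 8 0 0 0;0 8 0 0 0")

```text
time_s: 11.02
eef_pos: [642.0, 39.7, 151.3]
eef_rot: [-180.0, -0.0, 0.9]
force: [0.9, 1.3, 0.0]
width: 85.4
```

Call:
play_rows(series="0 8 0 0 0;0 8 0 0 0;0 8 0 0 0;0 8 0 0 0;0 8 0 0 0;0 6 0 0 0;0 4 0 0 0;0 0 0 0 0")

```text
time_s: 12.02
eef_pos: [642.7, -10.1, 151.3]
eef_rot: [180.0, 0.0, 0.8]
force: [0.3, 0.0, 0.2]
width: 85.4
```

```bash
python3 snap.py a4
```

```text
12.125 [642.7  -9.7 151.3] [ 0.51 -0.08 -0.27]
```

View pics/a4.png

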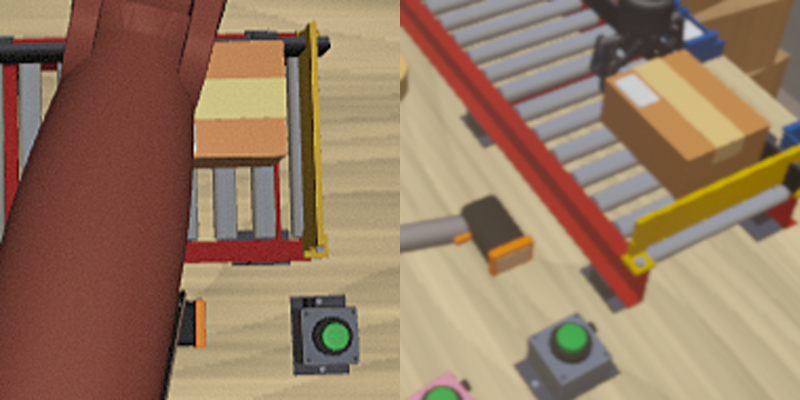

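The carton is sliding along the rail. Its front is at crop column 284 (y ≈ -201), with about 40 mm left to go.

Call:
play_rows(series="0 6 0 0 0;0 6 0 0 0;0 6 0 0 0;0 6 0 0 0;0 4 0 0 0;0 3 0 0 0;0 2 0 0 0")

```text
time_s: 13.0
eef_pos: [643.2, -42.9, 151.3]
eef_rot: [-180.0, 0.0, 0.9]
force: [0.1, 0.8, 0.9]
width: 85.2
```

Call:
play_rows(series="0 2 0 0 0;0 2 0 0 0")

```text
time_s: 13.25
eef_pos: [643.3, -46.8, 151.3]
eef_rot: [-180.0, 0.0, 0.9]
force: [0.3, -0.7, -0.3]
width: 85.7
```

Call:
play_rows(series="0 2 0 0 0;0 1 0 0 0")

```text
time_s: 13.5
eef_pos: [643.2, -47.4, 151.3]
eef_rot: [-179.8, -0.0, 1.0]
force: [-0.9, 15.3, 3.1]
width: 85.7
```

Call:
play_rows(series="0 0.5 0 0 0;0 0 0 0 0")

```text
time_s: 13.75
eef_pos: [643.2, -47.4, 151.3]
eef_rot: [-179.7, -0.0, 1.0]
force: [-0.1, 13.8, 1.2]
width: 85.4
```

Call:
play_rows(series="0 -4 0 0 0;0 -10 0 0 0;0 -14 0 0 0;0 0 -30 0 0;0 0 -40 0 0;0 0 -40 0 0;-50 -50 0 0 0;-50 -30 0 0 0")

```text
time_s: 14.75
eef_pos: [547.0, 52.0, 261.6]
eef_rot: [-180.0, -0.1, 0.9]
force: [0.9, 1.3, 0.6]
width: 85.2
```

```bash
python3 snap.py a5
```

```text
14.85 [543.1  54.  260.8] [-0.37  0.24 -0.17]
```

View pics/a5.png

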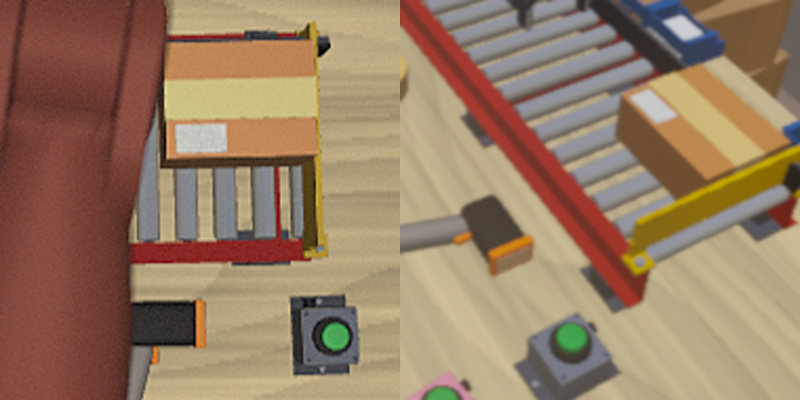

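```bash
python3 - <<'E'
from h import *
t=cv2.imread('pics/ta5r.png')
cv2.imwrite('pics/z5.png',cv2.resize(t[78:158,295:390],None,fx=7,fy=7,interpolation=cv2.INTER_CUBIC))
h=cv2.cvtColor(t,cv2.COLOR_BGR2HSV)
m=cv2.inRange(h,np.array((5,70,90)),np.array((30,205,255)))
for u in (310,318,330,340,350,360,368):
    r=np.where(m[85:165,u])[0]+85; print(u,r.min(),r.max(),cast('top',(u,r.min()-.5),190)[:2].round(1))
E
```

```text
310 85 145 [733.2 -80.1]
318 85 145 [ 733.1 -100.3]
330 85 144 [ 732.9 -130.5]
340 85 164 [ 732.8 -155.7]
350 89 144 [ 722.4 -180.7]
360 85 164 [ 732.5 -206. ]
368 89 153 [ 722.1 -225.9]
```

View pics/z5.png

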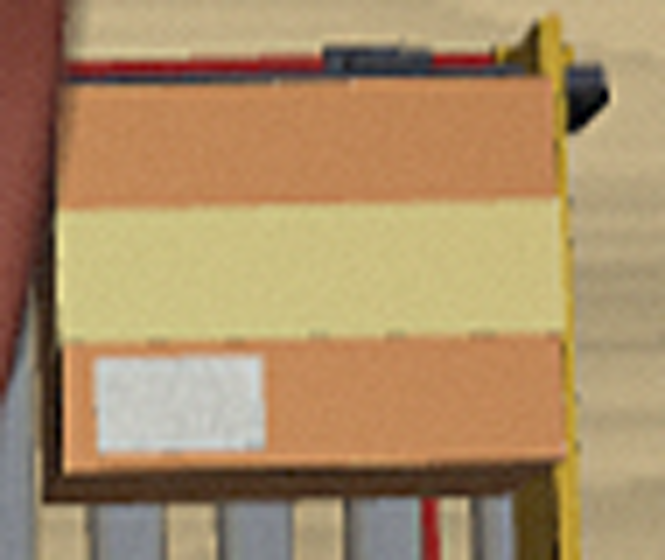

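The carton looks flush. Its far top edge is at x ≈ 722 where about 723 was expected, and its end is against the stop at zoom column 560. One gentle confirming nudge against the rail comes next.

Call:
play_rows(series="-10 0 0 -1 0;-8 0 0 -1 0;0 0 0 -1 0;0 0 0 -1 0;0 0 0 -1 0;0 0 0 -1 0;0 0 0 -1 0;0 0 0 -1 0")

```text
time_s: 15.85
eef_pos: [530.0, 49.4, 261.4]
eef_rot: [180.0, -0.0, 65.1]
force: [0.3, 0.1, 0.1]
width: 85.4
```

Call:
play_rows(series="0 0 0 -1 0;0 0 0 -1 0;0 0 0 -1 0;0 0 0 -0.3 0;-50 0 0 0 0;-50 0 0 0 0;-50 0 0 0 0;-50 0 0 0 0")

```text
time_s: 16.85
eef_pos: [534.3, -152.3, 261.5]
eef_rot: [180.0, 0.0, 91.3]
force: [1.0, -0.2, 1.0]
width: 85.4
```

Call:
play_rows(series="0 0 0 0 0")

```text
time_s: 16.98
eef_pos: [534.1, -153.7, 260.9]
eef_rot: [-180.0, 0.0, 91.0]
force: [0.3, 1.3, -0.1]
width: 85.7
```

Call:
play_rows(series="0 -4 30 0 0;0 0 30 0 0;0 0 30 0 0;0 0 20 0 0;0 8 0 0 0;0 8 0 0 0;0 8 0 0 0;0 0 0 0 0")

```text
time_s: 17.98
eef_pos: [555.1, -150.5, 152.0]
eef_rot: [179.9, 0.0, 91.3]
force: [0.0, -0.1, 0.2]
width: 85.6
```

Call:
play_rows(series="0 4 0 0 0;0 4 0 0 0;0 2 0 0 0")

```text
time_s: 18.35
eef_pos: [564.3, -150.2, 151.3]
eef_rot: [180.0, -0.0, 91.3]
force: [0.8, -0.4, -0.7]
width: 85.8
```

Call:
play_rows(series="0 1 0 0 0;0 1 0 0 0")

```text
time_s: 18.6
eef_pos: [566.1, -150.1, 151.3]
eef_rot: [180.0, -0.0, 91.3]
force: [0.5, 0.2, 0.2]
width: 85.3
```

Call:
play_rows(series="0 1 0 0 0;0 0 0 0 0")

```text
time_s: 18.85
eef_pos: [566.7, -150.0, 151.2]
eef_rot: [-180.0, -0.0, 91.2]
force: [-3.9, 1.1, 1.5]
width: 85.5
```

Call:
play_rows(series="0 1 0 0 0;0 0 0 0 0")

```text
time_s: 19.1
eef_pos: [566.8, -150.0, 151.2]
eef_rot: [-179.8, -0.0, 91.2]
force: [-10.3, -0.1, 4.2]
width: 85.0
```

The force rose stiffly at exactly the expected contact (x = 567), so the carton is flush with the rail. Back off, rise, close the fingers and go to the grey box's button.

Call:
play_rows(series="0 -4 0 0 0;0 -12 0 0 0;0 -14 0 0 0;0 0 -30 0 0;0 0 -40 0 0;0 0 -30 0 255;-30 -40 0 0 255;-40 -40 0 0 255", squeeze=20)

```text
time_s: 20.1
eef_pos: [458.8, -222.6, 251.7]
eef_rot: [179.9, 0.0, 91.4]
force: [0.7, -1.0, 0.5]
width: 32.4
```

Call:
play_rows(series="-40 -40 0 0 255;-38 -35 0 0 255;0 -12 0 0 255;0 0 0 0 255")

```text
time_s: 20.6
eef_pos: [373.9, -302.1, 251.4]
eef_rot: [180.0, 0.0, 91.2]
force: [-0.0, 0.6, 0.1]
width: -0.1
```

```bash
python3 snap.py a6
```

```text
20.7 [ 374.9 -301.7  251.4] [ 1.16 -0.34  0.08]
```

View pics/a6.png

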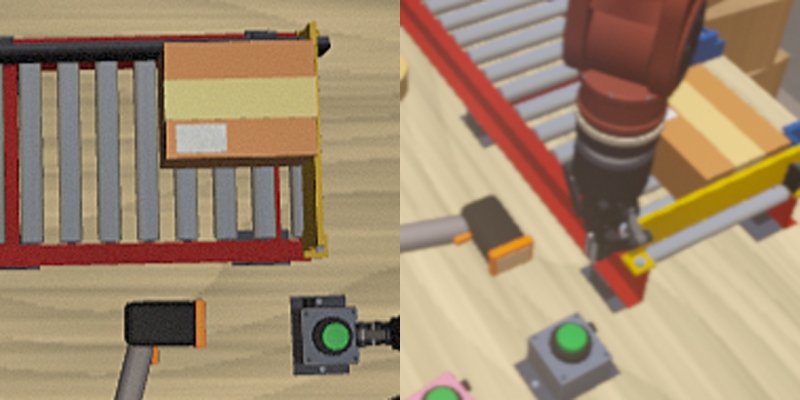

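Call:
play_rows(series="7 -10 30 0 255;0 0 40 0 255;0 0 40 0 255;0 0 30 0 255;0 0 0 0 255")

```text
time_s: 21.32
eef_pos: [364.1, -293.4, 109.2]
eef_rot: [-179.9, -0.2, 91.4]
force: [0.4, 0.4, -0.1]
width: 0.1
```

```bash
python3 snap.py a7; python3 - <<'E'
import cv2
from h import *
p=ctrl.observe()['eef_pos'];print(p)
t=cv2.imread('pics/ta7r.png');cv2.imwrite('pics/z7.png',cv2.resize(t[200:260,350:420],None,fx=6,fy=6,interpolation=cv2.INTER_CUBIC))
E
```

```text
21.425 [ 365.  -295.3  112.3] [0.21 0.21 0.73]
[ 365.00560052 -295.29452583  112.28476625]
```

View pics/a7.png

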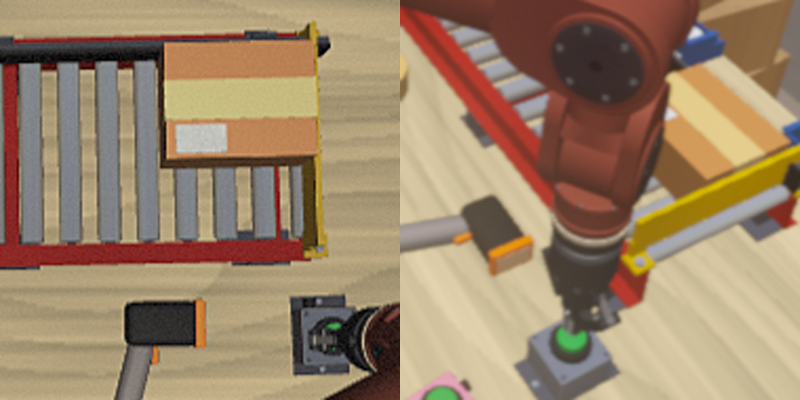

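Both views show the closed fingertips over the green button, at crop (570,330) in the side view. Pressing now in small steps.

Call:
play_rows(series="0 0 6 0 255;0 0 6 0 255;0 0 4 0 255;0 0 0 0 255")

```text
time_s: 21.92
eef_pos: [364.4, -295.8, 95.4]
eef_rot: [180.0, 0.0, 91.3]
force: [0.9, -0.3, 2.4]
width: -0.2
```

Call:
play_rows(series="0 0 2 0 255;0 0 2 0 255;0 0 0 0 255")

```text
time_s: 22.3
eef_pos: [364.5, -295.8, 92.0]
eef_rot: [180.0, 0.0, 91.3]
force: [-0.5, 2.6, 9.0]
width: 0.2
```

Call:
play_rows(series="0 0 2 0 255;0 0 2 0 255;0 0 0 0 255")

```text
time_s: 22.68
eef_pos: [364.6, -296.1, 91.4]
eef_rot: [180.0, 0.1, 91.3]
force: [-9.0, 12.5, 40.5]
width: 0.2
```

Stiff bottoming: the 2.4 N at 95.4 mm fits the spring, then the force jumps past 5 N at 92 mm. The button is fully down. Let go and retreat.

Call:
play_rows(series="0 0 -3 0 255;0 0 -8 0 255;0 0 -20 0 255;0 0 -40 0 255;0 0 -50 0 255;0 0 -30 0 255;0 0 0 0 255")

```text
time_s: 23.55
eef_pos: [364.7, -296.4, 240.4]
eef_rot: [179.9, 0.1, 91.3]
force: [-0.5, 0.3, -1.1]
width: -0.1
```

```bash
python3 snap.py a8;python3 - <<'E'
from h import *
t=cv2.cvtColor(ctrl.get_image('top'),cv2.COLOR_RGB2BGR);cv2.imwrite('pics/full8.png',t)
t0=cv2.imread('pics/top0.png')
for nm,r in(('tape',(205,255,145,195)),('scanner',(205,275,275,328)),('white',(100,145,75,135))):
    d=cv2.absdiff(t[r[0]:r[1],r[2]:r[3]],t0[r[0]:r[1],r[2]:r[3]]).max(2);print(nm,(d>50).sum())
E
```

```text
23.65 [ 364.1 -295.4  237.5] [-0.01 -0.2  -0.14]
tape 0
scanner 0
white 0
```

View pics/a8.png

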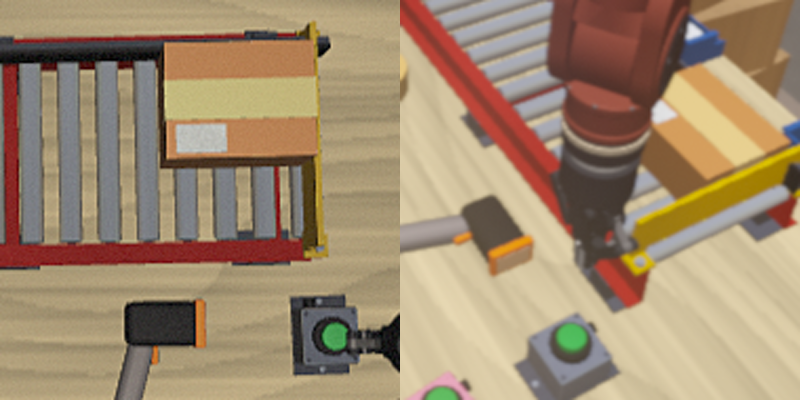

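View pics/full8.png

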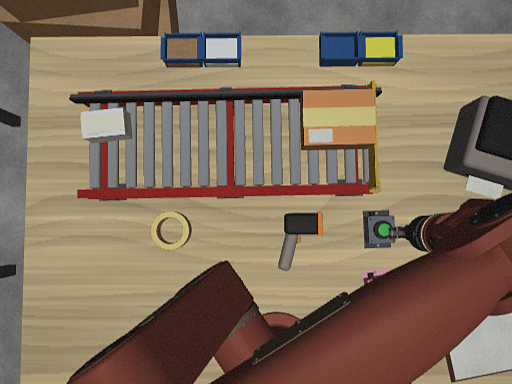

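The carton stands in the corner at (339,118), the button is up again, and the tape, scanner and white carton are unchanged. A last check of flushness after the nudge, then I hand in.

```bash
python3 - <<'E'
from h import *
t=cv2.imread('pics/full8.png');a=cv2.imread('pics/ta5r.png')
d=cv2.absdiff(t[85:165,308:385],a[85:165,308:385]).max(2);print((d>40).sum(),d.max())
h=cv2.cvtColor(t,cv2.COLOR_BGR2HSV)
# tape stripe edges along y -> yaw ; left edge along x
m=cv2.inRange(h,np.array((22,50,100)),np.array((32,150,255)));m[:, :300]=0;m[:,372:]=0;m[:100]=0;m[135:]=0
up=[];lo=[]
for u in range(308,370,3):
    r=np.where(m[:,u])[0];up.append(cast('top',(u,r.min()-.5),190)[:2]);lo.append(cast('top',(u,r.max()+.5),190)[:2])
for P in(up,lo):
    P=np.array(P);k=np.polyfit(P[:,1],P[:,0],1);print('yaw',-np.degrees(np.arctan(k[0])).round(2),'x at -150',np.polyval(k,-150).round(1))
cv2.imwrite('pics/z8.png',cv2.resize(t[78:158,295:390],None,fx=7,fy=7,interpolation=cv2.INTER_CUBIC))
E
```

```text
0 29
yaw 0.95 x at -150 674.8
yaw 1.22 x at -150 628.0
```

View pics/z8.png

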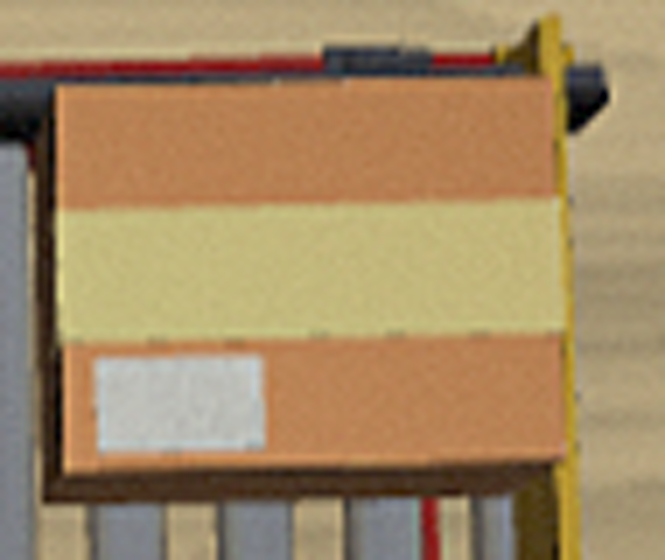

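The carton's yaw is 1.0–1.2° against about 1.2° for the conveyor. Its centre is at x ≈ 651.4, where home is 651.6, and it has not moved since the nudge. Handing in.

```bash
python3 -c "
from workcell import ctrl
print(ctrl.job_done(), ctrl.observe()['time_s'])"
```

```text
the job is handed in; nothing more can be done
the job is handed in; nothing more can be done
```

I pushed the brown carton against the guide rail and then along it to the yellow end stop. After a light confirming push at the rail, I pressed the grey box's green button once and let go. I handed the job in at about 24 s of the 54 s allowed.

**Carton:**
- It sits at about x = 651.4 mm, where home is 651.6 mm. Its yaw is 1.0–1.2° and the conveyor's is about 1.2°, so it is square within what the camera can show.
- The push force rose sharply at the rail (23 N, then 10 N on the confirming push) and at the stop (15 N). The close-up shows the carton's end against the stop.

**Button:** The force rose with the spring and then climbed stiffly, so it was fully down. The last pictures look as if it is back up, but I did not measure its height.

**Other items:** The white carton, tape roll and scanner show no pixel change from the start.

**Press force:** The wrist force reached 40.5 N at the bottom of the button press. That went through the fingertips, not the arm or gripper body, but it was firmer than needed and close to the 40 N limit.

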